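Run the clock carriage under the loupe

TASK

The blue carriage with the brass clock movement rolls almost without friction. Put the shut fingers between its two sprung pads, push it off briskly towards the loupe stand (it must get above 10 cm/s), then brake it with the red pad so that it comes to rest with its white pointer in line with the orange index, without its ever striking the red end stop; then take the hand away and leave it standing. Touch only the pads and gently: never grip them or lean on the carriage or the movement, and leave the jar, the bowl and the brass wheel beside the rail where they are.

Things in the scene. Friction and masses are not known exactly. Their poses are not given: they have to be found in the camera images.
- carriage (a joint): Travel of the blue carriage, m: 0 at the right-hand end, growing along +y of rail to the far-left red stop, struck at 0.360 (0.356 counts). Little friction: viscous 0.25 N s/m, dry 0.012 N. Moving mass nominally 1.8 kg (1.7 carriage and clock, 2 x 0.05 pads), the real one up to 30 % off. Let go at 0.1 m/s it rolls on for about 0.3 m.
- rail: Grey base plate 200 x 740 x 8 mm, two steel rods, red end stops; fixed. Origin on the table under the pads' line of travel; y is the direction of travel, z up. In this frame the middle of the slot between the pads is at x = 0, y = -0.170 + carriage; the far-left stop's buffers are at y = 0.340, where the deck's front edge (150 mm ahead of the slot's middle) meets them.
- deck (a point): Blue deck, 185 mm across the rail x 300 mm along it, top at z = 44 mm, a cheek at each end (tops at z = 100 mm) and along its far side (x 59 to 123 mm) a brass clock movement 100 mm long, top at z = 128 mm. Not to be touched. This point is on the deck's top at the middle of the slot, axes as the rail's.
- drive_pad_face (a point): Middle of the face of the green pad at the +y end of the slot (it looks to -y). Pad 70 mm across the rail, 10 mm thick, z from 50 to 102 mm. Push it towards +y to speed the carriage up. The free slot between it and the red pad's face is 180 mm long, clear above and on the robot's side.
- drive_pad (a joint): How far the green pad is pushed in against its spring, m: 0 free, 0.035 bottomed. Spring 30 N/m, hardly damped: so a carriage caught on a still finger bounces back at nearly its own speed.
- brake_pad_face (a point): Middle of the working face of the red pad at the -y end of the slot (face looks to +y), same size and height as the green pad. Push it towards -y to slow the carriage down.
- brake_pad (a joint): How far the red pad is pushed in, m: 0 free, 0.035 bottomed, spring 30 N/m, hardly damped.
- pointer (a point): Tip of the white pointer on the far edge of the carriage, 154 mm from the slot line and level with the slot's middle along the rail; moves with the carriage, z = 42 mm.
- mark_tip (a point): Tip of the fixed orange index blade at the foot of the black loupe on its grey stand, beyond the rail; axes as the rail's. The carriage is at the mark when pointer and index have the same y in the rail's frame (the tips stay 6 mm apart across it). It lies 60 to 140 mm of travel before the stop.
- oil_jar: Small amber jar, 44 mm wide, 70 mm high, loose; origin under its middle. To be left alone.
- cup: Clear parts bowl, 70 mm wide, 50 mm high, loose; origin under its middle. To be left alone.
- brass_wheel: Brass ring wheel, 64 mm across, 6 mm thick, loose; origin under its middle. To be left alone.
There are look-alikes about, which are no part of the job. There is more than one size of the part that bears mark_tip; the job needs the largest.

How it is judged:
On the way, in this order (a step that is already met when the one before it is completed fails the run):
1. the carriage is sent off briskly: above 10 cm/s (velocity of joint carriage above 0.1 m/s), for 0.1 s.
2. the carriage stands still with its pointer at the index for 1 s (y of pointer in the frame of mark_tip between -0.01 and 0.01 m and velocity of joint carriage between -0.01 and 0.01 m/s), for 1 s.
At the end, for the whole second after the job is handed in: Pointer within 10 mm of the index along the rail, the carriage slower than 10 mm/s (all of step 2); the robot touches nothing.
It fails at once if the carriage struck the end stop (value of joint carriage above 0.356 m).
It fails at once if the carriage was gripped or shoved: more than 15 N on it (contact force between any of the fingers, the arm and carriage above 15 N).
It fails at once if the deck or the clock movement was touched (contact force between any of the fingers, the arm and carriage_c4 above 2 N or contact force between any of the fingers, the arm and carriage_c5 above 2 N or contact force between any of the fingers, the arm and carriage_c6 above 2 N or contact force between any of the fingers, the arm and carriage_c7 above 2 N).
It fails at once if the jar, the bowl or the wheel was disturbed by more than 25 mm (distance of any of oil_jar, cup, brass_wheel from where it was at the start of the episode above 0.025 m).
It also fails if it takes over 32 s, if anything falls off the work surface, if the arm or the gripper's body presses on something with over 40 N, if the wrist force passes 120 N, or if a joint passes its speed limit or range.

ROBOT

A 6-joint arm with a two-finger parallel gripper is mounted at the origin on the work surface. World frame = base frame: x ahead of the robot, y to its left, z up, the work surface at z = 0. Lengths are in m, angles in rad, forces in N, time in s.
With the tool pointing down it reaches from about 0.325 to 0.775 m from the base axis. Payload 5.5 kg.
Tool frame: the origin (TCP) lies between the finger pads; the fingertips stand 17 mm ahead of it and the grasp point (between the pads) lies 2 mm behind it; z points along the fingers, y is the line along which they close (so a half turn about z gives the same grasp; the last joint's range is limited). The gripper opens to 85 mm and grips with 20 to 120 N. Pads are 22 mm wide; open, the fingers measure 114 mm over their backs; the gripper's body (76 mm by 85 mm) begins 54 mm behind the grasp point. The pads swing forward as they close: fully open they stand 13 mm farther back than shut.
Start: joints at [1.07, 0.091, 1.231, -0, 1.82, -0.057], TCP at [0.258, 0.542, 0.248] pointing down, gripper open.
Joint ranges: [-2.87, 2.87], [-0.86, 2.18], [0.17, 2.46], [-1.51, 4.65], [0.06, 2.69], [-2.65, 2.65]. Speed limits (rad/s): [2.57, 2.57, 3.01, 3.14, 3.14, 3.14].

INTERFACE

Orientations are given as [roll, pitch, yaw] about the fixed x, y, z axes, in that order (R = Rz(yaw) Ry(pitch) Rx(roll)).
In Python, from plant import robot gives the robot as it stands.
- The arm moves only by the tool step_arm, never from a script. Its argument "increments" is a list of rows, each an object of numbers: "dx", "dy", "dz": the shift along the tool's x, y, z scaled (see below); "wx", "wy", "wz": the turn, a rotation vector about the tool's x, y, z scaled (see below). A call has 1 to 12 rows; each row shifts and turns the commanded pose from where the row before left it, along the tool's axes as they then stand; what a row does not reach is not made up. The controller multiplies each number of a shift by 0.2 m and each number of a turn by 180 degrees. A row lasts 1/8 s, in which the tool goes at most 62.5 mm and 10.7 degrees, less where a joint would pass 70% of its speed; a pose out of reach is approached as far as the arm can. A call with a number of a shift or a turn outside -1 to 1 is refused whole. A call with a gripper value outside its range is refused whole. "gripper" is the opening, from 0 (shut) to 1 (fully open), set as the call begins (left out, the last holds). The fingers move at their own pace and stop on an object; "grip_force" is the grip in N (left out, the last holds). Time passes only in rows, so rows that do not move let the fingers close. It gives the time, the measured TCP pose, the force, the opening and the grip force at its end, in the units of the state.
- robot.get_state(): the state, without advancing time (a new reading comes with each control period).
- robot.capture(name): name is "scene" or "side" or "wrist"; returns the picture (400x640x3 uint8, blue, green, red); there is no depth.
- robot.camera_params(name): a dict with "fx", "fy", "cx", "cy" (pixels), "k1" (the pictures are not rectified: a ray, as slopes to the right and down, at radius r is drawn at 1 + k1 r^2 times it, then the intrinsics apply), "origin" and "attitude" of the camera in the world. Camera axes: x right, y down, z forward; pixel columns grow to the right and rows downward; lengths in m; the calibration is good to about 2 mm. A picture is of the moment at which its call begins: read the wrist's pose just before it. camera_params takes no time and is no camera call; for the wrist camera it gives the pose at the moment of the call.
- robot.sign_off(): hands the job in; it is judged then, once.
The state is a dict: "time": time; "qpos": joint angles; "qvel": joint speeds; "effort": joint torques, N m; "eef_pos": TCP position; "tcp_rot": TCP orientation; "wrist_force": force on the tool from outside, world axes, zero at the start; "torque": the same for the moment, N m; "grip_width": finger opening in m; "grasp_force": force on a finger pad.
Only numpy, scipy, OpenCV 4.12 (cv2) and the standard library are available. Lean on these libraries where they do the work, as an engineer would, in place of code of your own. Each camera call takes 0.05 s, during which the arm holds its last target. There are 200 camera calls.

## Working session

There is one attempt and no reset: what is moved stays moved. The work goes in short steps, Python scripts to look and compute and a tool call to move; the robot and the scene stay as the last step left them, time stands still between calls to the robot, and variables do not carry over. Pictures are saved under pics/ and viewed, at most 10 in all, crops included, and the job is handed in when it is done.

Besides the shell and the picture viewer there is one more tool, called as name(argument=value, ...) on one line, values as JSON. step_arm: Moves the arm, as the interface text tells. Shifts and turns lie within -1 to 1; 1 stands for 0.2 m of shift or 180 degrees of turn. Its arguments: {"type":"object","properties":{"increments":{"type":"array","items":{"type":"object","properties":{"dx":{"type":"number"},"dy":{"type":"number"},"dz":{"type":"number"},"wx":{"type":"number"},"wy":{"type":"number"},"wz":{"type":"number"}}}},"gripper":{"type":"number"},"grip_force":{"type":"number"}},"required":["increments"]}

```bash
mkdir -p pics; ls; python3 - <<'E'
from plant import robot
import cv2
for n in("scene","side"):
    cv2.imwrite(f"pics/{n}0.png",robot.capture(n)); print(n,robot.camera_params(n))
s=robot.get_state(); print(s)
E
```

```text
pics
scene {'fx': 395.00887673457686, 'fy': 395.00887673457686, 'cx': 323.154532263331, 'cy': 200.4021860723052, 'k1': -0.07048247915852722, 'origin': array([ 1.07856389, -0.29252021,  0.66387898]), 'attitude': array([-2.37574932,  0.01865088,  0.99806294])}
side {'fx': 431.4457750612935, 'fy': 431.4457750612935, 'cx': 313.55324151993125, 'cy': 201.55566631935812, 'k1': -0.10499741870348302, 'origin': array([0.57790966, 0.55925858, 0.71458629]), 'attitude': array([-2.39521762, -0.01679796, -3.04037462])}
{'time': 0.1, 'qpos': array([ 1.07030570e+00,  9.18010324e-02,  1.23176799e+00,  1.62142185e-05,
        1.81978600e+00, -5.67163318e-02]), 'qvel': array([-0.00104162, -0.00211243, -0.00178063,  0.00052939, -0.00039678,
       -0.00138118]), 'effort': array([ 1.79823015e-03, -4.60219324e+01, -4.19218826e+01,  1.01154745e-05,
        1.06866000e-02, -1.01322701e-05]), 'eef_pos': array([0.25751227, 0.54168906, 0.24725202]), 'tcp_rot': array([-3.13983401e+00, -1.15597218e-04,  2.69782224e+00]), 'wrist_force': array([-0.36049531,  0.37941165,  0.86462931]), 'torque': array([-0.02885421,  0.00456328,  0.01378094]), 'grasp_force': 0.0, 'grip_width': 0.08534691427657667}
```

View pics/scene0.png

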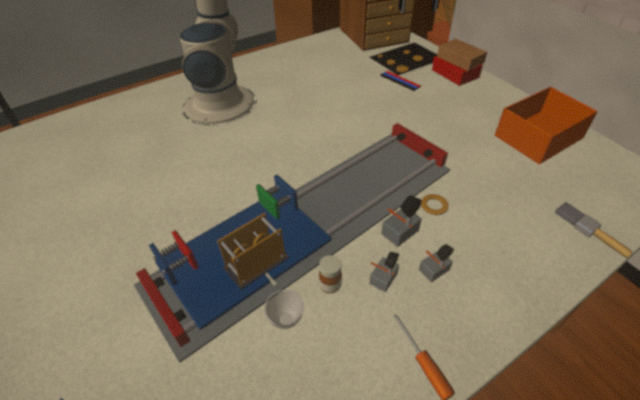

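View pics/side0.png

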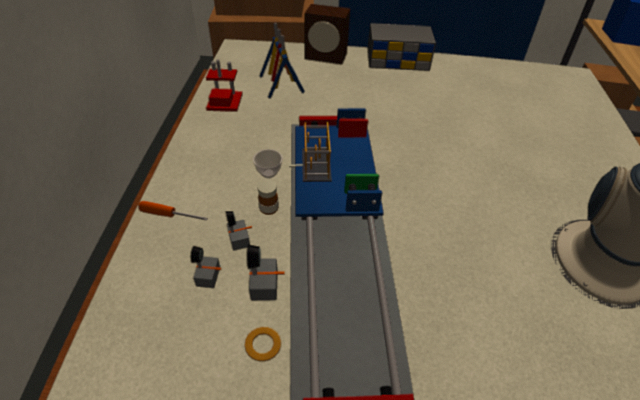

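Candidates for the index stand are three grey stands with black loupes. In scene they are at (402,222), (384,272) and (436,262), and in side at (263,275), (238,235) and (205,270). The largest is scene (402,222) = side (263,275), with its orange tip near side (284,272). I'll check that in a close crop, along with the rail features.

```bash
python3 - <<'E'
import cv2,numpy as np
a=cv2.imread("pics/scene0.png");b=cv2.imread("pics/side0.png")
def crop(im,x0,y0,w,h,k):
    c=cv2.resize(im[y0:y0+h,x0:x0+w],None,fx=k,fy=k,interpolation=cv2.INTER_CUBIC)
    c=cv2.convertScaleAbs(c,alpha=1.5)
    for x in range((x0+9)//10*10,x0+w,10):
        cv2.line(c,((x-x0)*k,0),((x-x0)*k,4 if x%50 else 12),(255,255,255),1)
        if x%20==0: cv2.putText(c,str(x),((x-x0)*k,12),0,.33,(0,255,255),1)
    for y in range((y0+9)//10*10,y0+h,10):
        cv2.line(c,(0,(y-y0)*k),(4,(y-y0)*k),(255,255,255),1)
        if y%20==0: cv2.putText(c,str(y),(5,(y-y0)*k+4),0,.33,(0,255,255),1)
    return c
cv2.imwrite("pics/c1.png",crop(b,190,100,195,150,4)) 
cv2.imwrite("pics/c2.png",crop(b,190,225,230,175,3))
cv2.imwrite("pics/c3.png",crop(a,130,120,330,245,2))
x=crop(b,225,100,165,150,4);y=crop(b,225,250,190,150,4)
cv2.imwrite("pics/c12.png",np.hstack([cv2.resize(crop(b,230,95,160,200,3),(480,600))[:, :400],np.zeros((600,1,3),np.uint8)]))
E
```

```text
(no output)
```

View pics/c1.png

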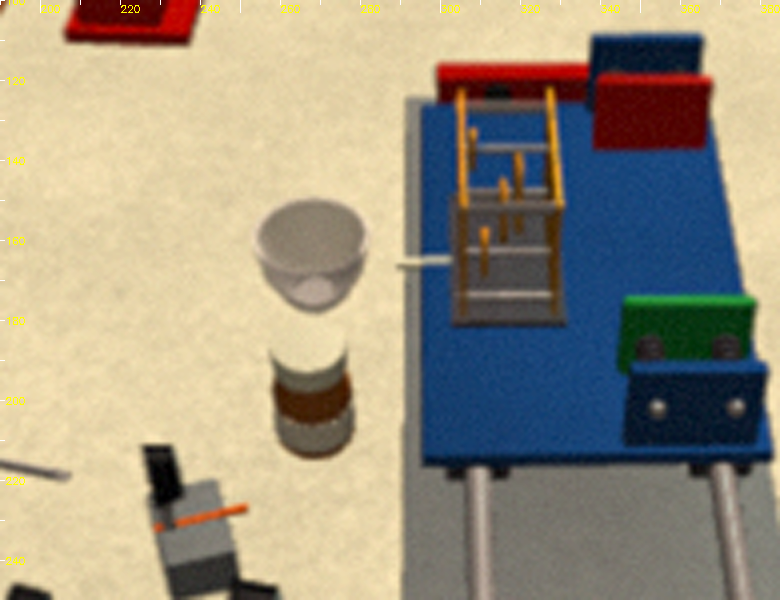

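View pics/c2.png

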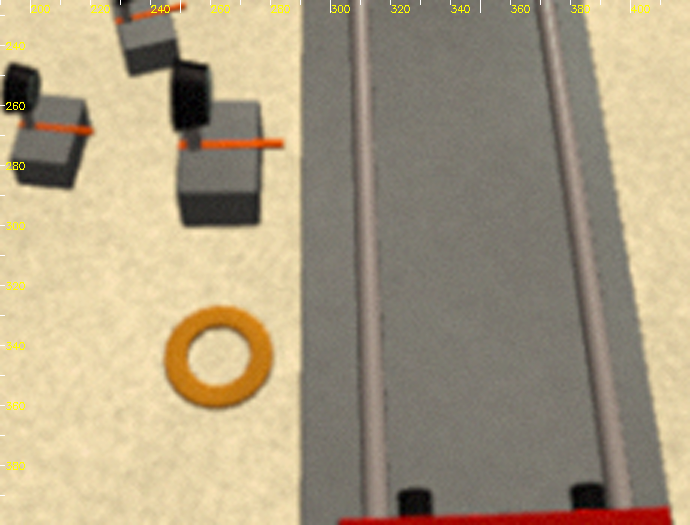

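View pics/c3.png

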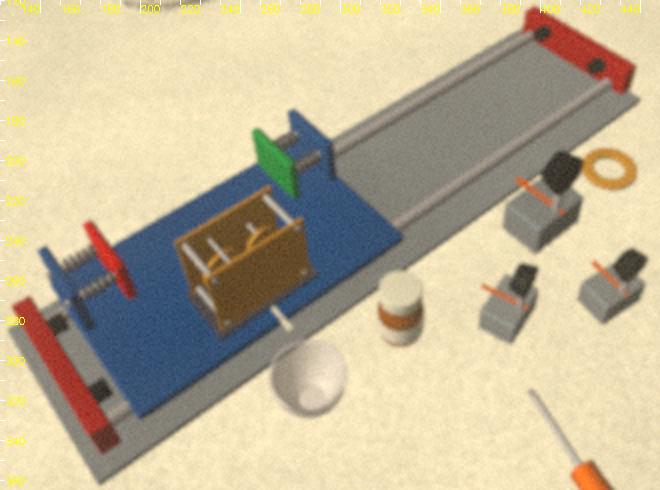

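The crop confirms the choice: the stand at side (263,275) is the largest, with its tip at side (284.7,273) and scene (388,209). The pointer tip is at side (289.3,166.3) and scene (275.5,284). Next I fit the rail pose.

```bash
cat > h.py <<'E'
import numpy as np
from scipy.spatial.transform import Rotation as R
from scipy.optimize import least_squares
def proj(c,P):
    q=R.from_euler('xyz',c['attitude']).inv().apply(np.atleast_2d(P)-c['origin'])
    s=q[:,:2]/q[:,2:]; r2=(s**2).sum(1,keepdims=True)
    return s*(1+c['k1']*r2)*[c['fx'],c['fy']]+[c['cx'],c['cy']]
E
cat > fit.py <<'E'
from h import *
from plant import robot
C={n:robot.camera_params(n) for n in("scene","side")}
# p: x0,y0,yaw,s, plate centre x, mark x,y(rail), mark z, plate y off, cos
def pts(p):
    x0,y0,yaw,s,px,my,mz,py,dx=p
    m=-.17+s
    L=[("side",(289.3,166.3),(.154,m,.042)),("scene",(275.5,284),(.154,m,.042)),
     ("side",(284.7,273),(.160,my,mz)),("scene",(388,209),(.160,my,mz)),
     ("side",(346.5,174),(.035,m+.1,.102)),("side",(379,174),(-.035,m+.1,.102)),
     ("side",(339,118.8),(.035,m-.09,.102)),("side",(367.8,118.8),(-.035,m-.09,.102)),
     ("side",(338.8,137.5),(.035,m-.09,.05)),("side",(366.8,137.5),(-.035,m-.09,.05)),
     ("side",(295.3,214.2),(dx,m+.15,.044)),("side",(383,213.7),(dx-.185,m+.15,.044)),("side",(295.3,125.8),(dx,m-.15,.044)),
     ("scene",(331,239),(dx,m+.15,.044)),
     ("scene",(180,361.5),(px+.1,py-.37,.004)),("scene",(450,169),(px+.1,py+.37,.008)),("scene",(134,285),(px-.1,py-.37,.008)),
     ("scene",(257.5,186),(-.035,m+.09,.102)),("scene",(278,218),(.035,m+.09,.05)),("scene",(277,200),(.035,m+.09,.102))]
    c,n=np.cos(yaw),np.sin(yaw)
    return [(a,u,(x0+c*x-n*y,y0+n*x+c*y,z)) for a,u,(x,y,z) in L]
def f(p,raw=False):
    r=np.array([proj(C[a],w)[0]-u for a,u,w in pts(p)])
    return r if raw else r.ravel()
S=least_squares(f,[.45,.1,0,0.02,.03,.05,.04,0,.13],loss='soft_l1')
np.set_printoptions(precision=4,suppress=True)
print(S.x,"\n",f(S.x,True).round(1).tolist())
x0,y0,yaw,s,px,my,mz,py,dx=S.x
print("s_mark",my+.17,"need",my+.17-s)
# mark free of the x=0.160 assumption
m=least_squares(lambda w:(np.array([proj(C['side'],w)[0]-(284.7,273),proj(C['scene'],w)[0]-(388,209)])).ravel(),[.6,.2,.04]).x
pt=least_squares(lambda w:(np.array([proj(C['side'],w)[0]-(289.3,166.3),proj(C['scene'],w)[0]-(275.5,284)])).ravel(),[.6,.0,.04]).x
Ri=np.array([[np.cos(yaw),np.sin(yaw)],[-np.sin(yaw),np.cos(yaw)]])
print("free tips",m,pt,Ri@(m[:2]-[x0,y0]),Ri@(pt[:2]-[x0,y0]))
for t in(0,.1,.2,.36):
    y=-.17+t; print("slot mid",t,x0-np.sin(yaw)*y,y0+np.cos(yaw)*y)
E
python3 fit.py
```

```text
[ 0.5262 -0.0424  0.1318  0.0253  0.0528  0.1462  0.0404  0.0209  0.1398] 
 [[-0.7, -0.5], [-0.5, -0.4], [-0.7, 0.2], [-0.6, -0.3], [-0.9, 2.7], [0.4, 2.5], [-0.1, 1.9], [0.6, 1.9], [-1.1, 0.5], [-0.6, 0.4], [-0.5, 0.1], [0.9, -0.5], [-0.6, -0.6], [0.7, -2.9], [-0.1, 0.7], [1.2, -0.7], [-0.5, -1.1], [-3.3, -2.3], [-1.6, 1.4], [-3.3, 2.1]]
s_mark 0.31620589794801407 need 0.2909232564187549
free tips [0.6655 0.1236 0.0403] [ 0.6972 -0.1651  0.0401] [0.1598 0.1463] [ 0.1533 -0.1441]
slot mid 0 0.5485699722921741 -0.21091407506635376
slot mid 0.1 0.5354317303926431 -0.1117808989859446
slot mid 0.2 0.5222934884931123 -0.012647722905535407
slot mid 0.36 0.5012723014538628 0.14596535882311926
```

The side and scene views agree. With the plate centred, the carriage is at about 0.004 and the mark at about 0.295, so it has about 0.29 m to go. Now I shut the gripper, turn the tool y axis onto the rail direction (33°) and head over the slot, staying high.

step_arm(increments=[{"wz": -0.0458},{"wz": -0.0458},{"wz": -0.0458},{"wz": -0.0458},{"dx": -0.07,"dy": -0.28},{"dx": -0.07,"dy": -0.28},{"dx": -0.07,"dy": -0.28},{"dx": -0.07,"dy": -0.28},{"dx": -0.07,"dy": -0.28},{"dx": -0.07,"dy": -0.28},{"dx": -0.07,"dy": -0.28},{"dx": -0.07,"dy": -0.28}], gripper=0, grip_force=20)

```text
validation failed for argument at $.in...
```

The call was refused on the "increments" argument, so I'll check that nothing moved and resend a short call with every key filled in.

step_arm(increments=[{"dx": 0.0,"dy": 0.0,"dz": 0.0,"wx": 0.0,"wy": 0.0,"wz": -0.0458},{"dx": 0.0,"dy": 0.0,"dz": 0.0,"wx": 0.0,"wy": 0.0,"wz": -0.0458}], gripper=0.0, grip_force=20.0)

```text
time: 0.35
eef_pos: [0.2576, 0.5417, 0.2476]
tcp_rot: [-3.14, -0.0, 2.99]
wrist_force: [-0.7, 0.5, -0.0]
grip_width: 0.0513
grasp_force: 0.0
```

The refused call took no time, and full rows work, so I'll carry on with those.

step_arm(increments=[{"dx": 0,"dy": 0,"dz": 0,"wx": 0,"wy": 0,"wz": -0.0458},{"dx": 0,"dy": 0,"dz": 0,"wx": 0,"wy": 0,"wz": -0.0458},{"dx": -0.07,"dy": -0.28,"dz": 0,"wx": 0,"wy": 0,"wz": 0},{"dx": -0.07,"dy": -0.28,"dz": 0,"wx": 0,"wy": 0,"wz": 0},{"dx": -0.07,"dy": -0.28,"dz": 0,"wx": 0,"wy": 0,"wz": 0},{"dx": -0.07,"dy": -0.28,"dz": 0,"wx": 0,"wy": 0,"wz": 0},{"dx": -0.07,"dy": -0.28,"dz": 0,"wx": 0,"wy": 0,"wz": 0},{"dx": -0.07,"dy": -0.28,"dz": 0,"wx": 0,"wy": 0,"wz": 0},{"dx": -0.07,"dy": -0.28,"dz": 0,"wx": 0,"wy": 0,"wz": 0},{"dx": -0.07,"dy": -0.28,"dz": 0,"wx": 0,"wy": 0,"wz": 0},{"dx": -0.07,"dy": -0.28,"dz": 0,"wx": 0,"wy": 0,"wz": 0}])

```text
time: 1.72
eef_pos: [0.449, 0.057, 0.248]
tcp_rot: [3.141, -0.0, -3.01]
wrist_force: [1.4, 0.0, 0.5]
grip_width: -0.0005
grasp_force: 0.0
```

step_arm(increments=[{"dx": -0.064,"dy": -0.255,"dz": 0,"wx": 0,"wy": 0,"wz": 0},{"dx": -0.064,"dy": -0.255,"dz": 0,"wx": 0,"wy": 0,"wz": 0},{"dx": -0.064,"dy": -0.255,"dz": 0,"wx": 0,"wy": 0,"wz": 0},{"dx": -0.064,"dy": -0.255,"dz": 0,"wx": 0,"wy": 0,"wz": 0},{"dx": -0.064,"dy": -0.255,"dz": 0,"wx": 0,"wy": 0,"wz": 0},{"dx": 0,"dy": 0,"dz": 0.2,"wx": 0,"wy": 0,"wz": 0},{"dx": 0,"dy": 0,"dz": 0,"wx": 0,"wy": 0,"wz": 0}])

```text
time: 2.6
eef_pos: [0.5441, -0.1855, 0.2035]
tcp_rot: [3.137, -0.008, -3.011]
wrist_force: [-0.6, 0.0, -0.5]
grip_width: -0.0001
grasp_force: 0.0
```

```bash
python3 - <<'E'
from plant import robot
from h import *
import cv2
a=robot.capture("side"); b=robot.capture("scene")
p=robot.get_state()['eef_pos'].copy(); print(p)
for n,im in(("side",a),("scene",b)):
    t=proj(robot.camera_params(n),[p+[0,0,-.017],[p[0],p[1],.06]])
    print(n,t.round(1).tolist())
    for q in t: cv2.drawMarker(im,tuple(int(v) for v in q.round()),(255,0,255),0,6,1)
o=np.hstack([a[60:260,230:430],b[120:320,120:320]])
cv2.imwrite("pics/d1.png",cv2.convertScaleAbs(cv2.resize(o,(800,400),interpolation=2),alpha=1.5))
E
```

```text
[ 0.5454543  -0.18512036  0.20851444]
side [[361.3, 112.0], [355.8, 159.6]]
scene [[215.7, 180.6], [229.7, 228.4]]
```

View pics/d1.png

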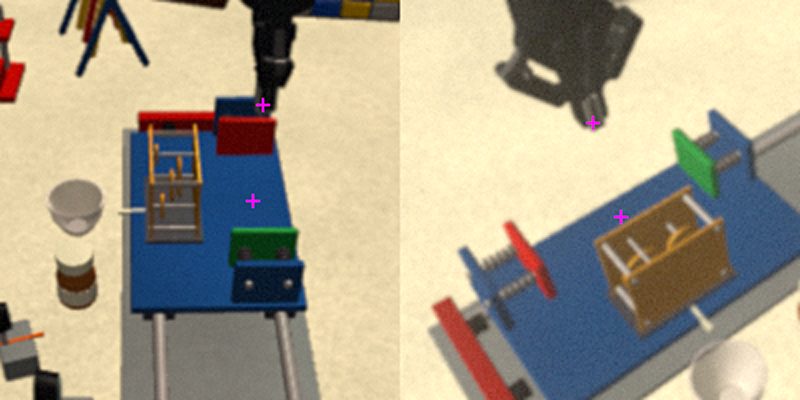

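The fingers are shut and over the middle of the slot, with the projected tip matching in both views. I'll set up a carriage tracker on the deck's front edge in the side view, then go down between the pads.

step_arm(increments=[{"dx": 0,"dy": 0,"dz": 0.205,"wx": 0,"wy": 0,"wz": 0},{"dx": 0,"dy": 0,"dz": 0.205,"wx": 0,"wy": 0,"wz": 0},{"dx": 0,"dy": 0,"dz": 0.205,"wx": 0,"wy": 0,"wz": 0},{"dx": 0,"dy": 0.125,"dz": 0,"wx": 0,"wy": 0,"wz": 0},{"dx": 0,"dy": 0.125,"dz": 0,"wx": 0,"wy": 0,"wz": 0},{"dx": 0,"dy": 0,"dz": 0,"wx": 0,"wy": 0,"wz": 0}])

```text
time: 3.45
eef_pos: [0.5401, -0.1344, 0.0879]
tcp_rot: [-3.14, 0.003, -3.007]
wrist_force: [0.6, -1.3, 0.1]
grip_width: 0.0002
grasp_force: 0.0
```

```bash
cat > tr.py <<'E'
from h import *
from plant import robot
import cv2,sys
O=np.array([.5235,-.0217]);Y=.1318
ux=np.array([np.cos(Y),np.sin(Y)]);uy=np.array([-np.sin(Y),np.cos(Y)])
C=robot.camera_params("side"); SM=0.2953
def look(save=None):
    t=robot.get_state()['time']; im=robot.capture("side"); st=robot.get_state()
    if save: cv2.imwrite(save,im)
    S=np.arange(-.03,.37,.0005); r=[]
    for x in(.07,.08,.09):
        P=np.array([np.r_[O+x*ux+(s-.02)*uy,.044] for s in S])   # front edge y=-.17+s+.15
        px=proj(C,P).astype(np.float32)
        v=cv2.remap(im,px[None,:,0],px[None,:,1],1)[0].astype(float)
        d=cv2.GaussianBlur((v[:,0]-v[:,2])[:,None],(1,9),0)[:,0]
        g=np.gradient(d); r.append(S[np.argmin(g)])
    hand=uy@(st['eef_pos'][:2]-O)+.17
    return t,np.median(r),np.ptp(r),hand,ux@(st['eef_pos'][:2]-O),st['eef_pos'][2]
if __name__=="__main__":
    n=int(sys.argv[1]); L=[look() for _ in range(n)]
    for l in L: print("t %.2f s %.4f (spread %.4f) hand(as s) %.4f rel %.4f railx %.4f z %.4f"%(*l[:4],l[3]-l[1],*l[4:]))
    if n>2: print("v",np.polyfit([l[0] for l in L],[l[1] for l in L],1)[0])
    print("to mark",SM-L[-1][1])
E
python3 tr.py 1
```

```text
t 3.45 s 0.0030 (spread 0.0005) hand(as s) 0.0551 rel 0.0521 railx 0.0015 z 0.0877
to mark 0.2923
```

step_arm(increments=[{"dx": 0,"dy": 0.045,"dz": 0,"wx": 0,"wy": 0,"wz": 0},{"dx": 0,"dy": 0.045,"dz": 0,"wx": 0,"wy": 0,"wz": 0},{"dx": 0,"dy": 0.045,"dz": 0,"wx": 0,"wy": 0,"wz": 0},{"dx": 0,"dy": 0.045,"dz": 0,"wx": 0,"wy": 0,"wz": 0},{"dx": 0,"dy": 0.045,"dz": 0,"wx": 0,"wy": 0,"wz": 0},{"dx": 0,"dy": 0.045,"dz": 0,"wx": 0,"wy": 0,"wz": 0},{"dx": 0,"dy": 0.045,"dz": 0,"wx": 0,"wy": 0,"wz": 0},{"dx": 0,"dy": 0.045,"dz": 0,"wx": 0,"wy": 0,"wz": 0},{"dx": 0,"dy": 0.045,"dz": 0,"wx": 0,"wy": 0,"wz": 0},{"dx": 0,"dy": 0.045,"dz": 0,"wx": 0,"wy": 0,"wz": 0}])

```text
time: 4.75
eef_pos: [0.5272, -0.0461, 0.0852]
tcp_rot: [3.141, 0.0, -3.01]
wrist_force: [0.8, -0.2, -0.4]
grip_width: 0.0001
grasp_force: 0.0
```

```bash
python3 tr.py 4
```

```text
t 4.75 s 0.0710 (spread 0.0000) hand(as s) 0.1463 rel 0.0753 railx 0.0005 z 0.0853
t 4.80 s 0.0830 (spread 0.0055) hand(as s) 0.1456 rel 0.0626 railx 0.0005 z 0.0853
t 4.85 s 0.0855 (spread 0.0020) hand(as s) 0.1451 rel 0.0596 railx 0.0005 z 0.0853
t 4.90 s 0.0905 (spread 0.0005) hand(as s) 0.1448 rel 0.0543 railx 0.0005 z 0.0853
v 0.12199999999999989
to mark 0.2047999999999999
```

It is away at about 13 cm/s. I'll let it roll and re-measure the speed.

step_arm(increments=[{"dx": 0,"dy": 0,"dz": 0,"wx": 0,"wy": 0,"wz": 0},{"dx": 0,"dy": 0,"dz": 0,"wx": 0,"wy": 0,"wz": 0},{"dx": 0,"dy": 0,"dz": 0,"wx": 0,"wy": 0,"wz": 0}])

```text
time: 5.32
eef_pos: [0.5273, -0.047, 0.0853]
tcp_rot: [-3.142, -0.0, -3.01]
wrist_force: [-0.1, 0.4, 1.1]
grip_width: 0.0001
grasp_force: 0.0
```

```bash
python3 tr.py 4
```

```text
t 5.33 s 0.1455 (spread 0.0015) hand(as s) 0.1445 rel -0.0010 railx 0.0004 z 0.0853
t 5.38 s 0.1520 (spread 0.0040) hand(as s) 0.1445 rel -0.0075 railx 0.0005 z 0.0853
t 5.42 s 0.1585 (spread 0.0005) hand(as s) 0.1445 rel -0.0140 railx 0.0004 z 0.0853
t 5.47 s 0.1645 (spread 0.1710) hand(as s) 0.1446 rel -0.0199 railx 0.0004 z 0.0852
v 0.12700000000000064
to mark 0.13079999999999983
```

step_arm(increments=[{"dx": 0,"dy": 0,"dz": 0,"wx": 0,"wy": 0,"wz": 0},{"dx": 0,"dy": 0.019,"dz": 0,"wx": 0,"wy": 0,"wz": 0},{"dx": 0,"dy": 0.0375,"dz": 0,"wx": 0,"wy": 0,"wz": 0},{"dx": 0,"dy": 0.0375,"dz": 0,"wx": 0,"wy": 0,"wz": 0},{"dx": 0,"dy": 0.0375,"dz": 0,"wx": 0,"wy": 0,"wz": 0},{"dx": 0,"dy": 0.0375,"dz": 0,"wx": 0,"wy": 0,"wz": 0},{"dx": 0,"dy": 0.0375,"dz": 0,"wx": 0,"wy": 0,"wz": 0},{"dx": 0,"dy": 0.0375,"dz": 0,"wx": 0,"wy": 0,"wz": 0},{"dx": 0,"dy": 0.0375,"dz": 0,"wx": 0,"wy": 0,"wz": 0},{"dx": 0,"dy": 0.0375,"dz": 0,"wx": 0,"wy": 0,"wz": 0},{"dx": 0,"dy": 0.0375,"dz": 0,"wx": 0,"wy": 0,"wz": 0}])

```text
time: 6.9
eef_pos: [0.5179, 0.0244, 0.0853]
tcp_rot: [-3.142, 0.0, -3.01]
wrist_force: [-0.7, -0.5, -0.7]
grip_width: -0.0001
grasp_force: 0.1
```

```bash
python3 tr.py 4
```

```text
t 6.90 s 0.0905 (spread 0.0355) hand(as s) 0.2172 rel 0.1267 railx 0.0005 z 0.0853
t 6.95 s 0.0730 (spread 0.0690) hand(as s) 0.2167 rel 0.1437 railx 0.0005 z 0.0853
t 7.00 s 0.0780 (spread 0.0365) hand(as s) 0.2163 rel 0.1383 railx 0.0005 z 0.0853
t 7.05 s 0.0930 (spread 0.0360) hand(as s) 0.2160 rel 0.1230 railx 0.0005 z 0.0853
v 0.024999999999998482
to mark 0.2022999999999999
```

The tracker's edge is lost, so I'll look at a picture.

```bash
python3 - <<'E'
from tr import *
l=look("pics/e1.png"); print(l)
im=cv2.imread("pics/e1.png")[200:400,225:425]; im=cv2.convertScaleAbs(cv2.resize(im,(600,600),interpolation=2),alpha=1.5)
cv2.imwrite("pics/e1c.png",im)
E
```

```text
(7.1, np.float64(0.09300000000000011), np.float64(0.03550000000000003), np.float64(0.21585021679955152), np.float64(0.0004697559172732275), np.float64(0.08526232995650354))
```

View pics/e1c.png

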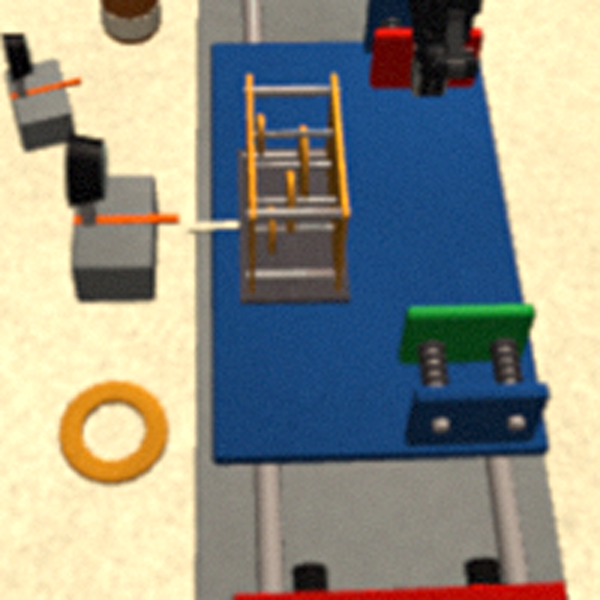

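The carriage is nearly at the mark: pointer tip at about side (288.3,275.7), index tip at about (284.3,272.7). I'll restrict the tracker to this region and re-measure position and speed.

```bash
sed -i 's/np.arange(-.03,.37,.0005)/np.arange(.22,.36,.0005)/; s/SM=0.2953/SM=0.294/' tr.py; python3 - <<'E'
from tr import *
for nm,px,x in(("pointer",(288.3,275.7),.154),("index",(284.3,272.7),.160),("index0",(284.7,273),.160),("pointer0",(289.3,166.3),.154)):
    f=lambda p:proj(C,np.r_[O+p[0]*ux+(p[1]-.17)*uy,.041])[0]-px
    print(nm,least_squares(f,[x,.2]).x)
E
python3 tr.py 4
```

```text
pointer [0.15203981 0.30125277]
index [0.15947929 0.29457135]
index0 [0.15873173 0.29524248]
pointer0 [0.15234093 0.00510919]
t 7.15 s 0.3030 (spread 0.0020) hand(as s) 0.2158 rel -0.0872 railx 0.0005 z 0.0853
t 7.20 s 0.3020 (spread 0.0010) hand(as s) 0.2157 rel -0.0863 railx 0.0005 z 0.0853
t 7.25 s 0.2990 (spread 0.0035) hand(as s) 0.2157 rel -0.0833 railx 0.0005 z 0.0853
t 7.30 s 0.3005 (spread 0.0005) hand(as s) 0.2157 rel -0.0848 railx 0.0005 z 0.0853
v -0.021000000000000078
to mark -0.006500000000000117
```

The finger still presses the red pad and will bounce the carriage back slowly. I'll release it at once and move the finger to just short of the green pad, ready to stop the backward creep.

step_arm(increments=[{"dx": 0,"dy": 0.28,"dz": 0,"wx": 0,"wy": 0,"wz": 0},{"dx": 0,"dy": 0.28,"dz": 0,"wx": 0,"wy": 0,"wz": 0}])

```text
time: 7.6
eef_pos: [0.5033, 0.1354, 0.0854]
tcp_rot: [-3.142, 0.001, -3.012]
wrist_force: [1.0, 1.1, 0.8]
grip_width: -0.0001
grasp_force: 0.0
```

```bash
python3 tr.py 5
```

```text
t 7.60 s 0.2920 (spread 0.0020) hand(as s) 0.3351 rel 0.0431 railx -0.0000 z 0.0854
t 7.65 s 0.2925 (spread 0.0020) hand(as s) 0.3322 rel 0.0397 railx 0.0001 z 0.0853
t 7.70 s 0.2905 (spread 0.0015) hand(as s) 0.3299 rel 0.0394 railx 0.0003 z 0.0853
t 7.75 s 0.2890 (spread 0.0010) hand(as s) 0.3285 rel 0.0395 railx 0.0004 z 0.0852
t 7.80 s 0.2880 (spread 0.0015) hand(as s) 0.3276 rel 0.0396 railx 0.0005 z 0.0852
v -0.022999999999998667
to mark 0.00599999999999995
```

step_arm(increments=[{"dx": 0,"dy": 0.08,"dz": 0,"wx": 0,"wy": 0,"wz": 0},{"dx": 0,"dy": 0.068,"dz": 0,"wx": 0,"wy": 0,"wz": 0},{"dx": 0,"dy": -0.003,"dz": 0,"wx": 0,"wy": 0,"wz": 0},{"dx": 0,"dy": -0.003,"dz": 0,"wx": 0,"wy": 0,"wz": 0},{"dx": 0,"dy": -0.003,"dz": 0,"wx": 0,"wy": 0,"wz": 0},{"dx": 0,"dy": -0.003,"dz": 0,"wx": 0,"wy": 0,"wz": 0},{"dx": 0,"dy": -0.003,"dz": 0,"wx": 0,"wy": 0,"wz": 0}])

```text
time: 8.72
eef_pos: [0.4998, 0.1611, 0.0853]
tcp_rot: [-3.142, 0.0, -3.01]
wrist_force: [-0.2, -0.1, -0.3]
grip_width: -0.0001
grasp_force: 0.0
```

```bash
python3 tr.py 4
```

```text
t 8.72 s 0.2785 (spread 0.0030) hand(as s) 0.3543 rel 0.0758 railx 0.0005 z 0.0853
t 8.78 s 0.2785 (spread 0.0010) hand(as s) 0.3544 rel 0.0759 railx 0.0005 z 0.0853
t 8.82 s 0.2790 (spread 0.0015) hand(as s) 0.3544 rel 0.0754 railx 0.0005 z 0.0853
t 8.88 s 0.2800 (spread 0.0000) hand(as s) 0.3545 rel 0.0745 railx 0.0005 z 0.0853
v 0.009999999999999943
to mark 0.013999999999999957
```

Now it creeps forward at about 1 cm/s. I'll wait and measure.

step_arm(increments=[{"dx": 0,"dy": 0,"dz": 0,"wx": 0,"wy": 0,"wz": 0},{"dx": 0,"dy": 0,"dz": 0,"wx": 0,"wy": 0,"wz": 0}])

```text
time: 9.18
eef_pos: [0.4997, 0.1613, 0.0853]
tcp_rot: [3.142, -0.0, -3.01]
wrist_force: [-0.0, -0.0, 0.6]
grip_width: -0.0003
grasp_force: 0.0
```

```bash
python3 tr.py 5
```

```text
t 9.18 s 0.2810 (spread 0.0005) hand(as s) 0.3545 rel 0.0735 railx 0.0004 z 0.0852
t 9.22 s 0.2805 (spread 0.0020) hand(as s) 0.3546 rel 0.0741 railx 0.0005 z 0.0853
t 9.28 s 0.2805 (spread 0.0035) hand(as s) 0.3545 rel 0.0740 railx 0.0005 z 0.0853
t 9.32 s 0.2810 (spread 0.0005) hand(as s) 0.3545 rel 0.0735 railx 0.0005 z 0.0853
t 9.38 s 0.2810 (spread 0.0010) hand(as s) 0.3545 rel 0.0735 railx 0.0005 z 0.0853
v 0.0010000000000003908
to mark 0.012999999999999956
```

Almost at rest, 13 mm short. A gentle nudge on the green pad at 8 mm/s should cover it.

step_arm(increments=[{"dx": 0,"dy": 0.005,"dz": 0,"wx": 0,"wy": 0,"wz": 0},{"dx": 0,"dy": 0.005,"dz": 0,"wx": 0,"wy": 0,"wz": 0},{"dx": 0,"dy": 0.005,"dz": 0,"wx": 0,"wy": 0,"wz": 0},{"dx": 0,"dy": 0.005,"dz": 0,"wx": 0,"wy": 0,"wz": 0},{"dx": 0,"dy": 0.005,"dz": 0,"wx": 0,"wy": 0,"wz": 0},{"dx": 0,"dy": 0.005,"dz": 0,"wx": 0,"wy": 0,"wz": 0},{"dx": 0,"dy": 0.005,"dz": 0,"wx": 0,"wy": 0,"wz": 0},{"dx": 0,"dy": 0.005,"dz": 0,"wx": 0,"wy": 0,"wz": 0},{"dx": 0,"dy": 0.005,"dz": 0,"wx": 0,"wy": 0,"wz": 0}])

```text
time: 10.55
eef_pos: [0.4985, 0.1703, 0.0853]
tcp_rot: [-3.142, -0.0, -3.01]
wrist_force: [0.2, 0.6, -0.5]
grip_width: 0.0001
grasp_force: 0.0
```

```bash
python3 tr.py 6
```

```text
t 10.55 s 0.2885 (spread 0.0010) hand(as s) 0.3637 rel 0.0752 railx 0.0005 z 0.0853
t 10.60 s 0.2885 (spread 0.0020) hand(as s) 0.3637 rel 0.0752 railx 0.0005 z 0.0853
t 10.65 s 0.2900 (spread 0.0010) hand(as s) 0.3636 rel 0.0736 railx 0.0005 z 0.0853
t 10.70 s 0.2900 (spread 0.0020) hand(as s) 0.3635 rel 0.0735 railx 0.0005 z 0.0853
t 10.75 s 0.2915 (spread 0.0020) hand(as s) 0.3635 rel 0.0720 railx 0.0005 z 0.0853
t 10.80 s 0.2920 (spread 0.0005) hand(as s) 0.3635 rel 0.0715 railx 0.0005 z 0.0853
v 0.015142857142856916
to mark 0.0019999999999999463
```

It is drifting at about 14 mm/s and may overrun slightly, so I'll bring the finger close to the red pad while watching.

step_arm(increments=[{"dx": 0,"dy": -0.2,"dz": 0,"wx": 0,"wy": 0,"wz": 0},{"dx": 0,"dy": -0.2,"dz": 0,"wx": 0,"wy": 0,"wz": 0},{"dx": 0,"dy": -0.15,"dz": 0,"wx": 0,"wy": 0,"wz": 0}])

```text
time: 11.22
eef_pos: [0.5131, 0.0597, 0.0853]
tcp_rot: [-3.141, 0.0, -3.01]
wrist_force: [-0.2, -0.8, 0.5]
grip_width: 0.0003
grasp_force: 0.0
```

```bash
python3 tr.py 5
```

```text
t 11.22 s 0.2975 (spread 0.0005) hand(as s) 0.2491 rel -0.0484 railx 0.0004 z 0.0854
t 11.28 s 0.2970 (spread 0.0010) hand(as s) 0.2510 rel -0.0460 railx 0.0004 z 0.0853
t 11.32 s 0.2985 (spread 0.0000) hand(as s) 0.2525 rel -0.0460 railx 0.0004 z 0.0853
t 11.38 s 0.2990 (spread 0.0005) hand(as s) 0.2534 rel -0.0456 railx 0.0005 z 0.0853
t 11.43 s 0.2980 (spread 0.0020) hand(as s) 0.2539 rel -0.0441 railx 0.0005 z 0.0853
v 0.005999999999999368
to mark -0.004000000000000059
```

step_arm(increments=[{"dx": 0,"dy": 0,"dz": 0,"wx": 0,"wy": 0,"wz": 0},{"dx": 0,"dy": 0,"dz": 0,"wx": 0,"wy": 0,"wz": 0},{"dx": 0,"dy": 0,"dz": 0,"wx": 0,"wy": 0,"wz": 0},{"dx": 0,"dy": 0,"dz": 0,"wx": 0,"wy": 0,"wz": 0}])

```text
time: 11.98
eef_pos: [0.513, 0.0614, 0.0853]
tcp_rot: [3.142, -0.0, -3.009]
wrist_force: [0.6, 0.6, 0.1]
grip_width: 0.0001
grasp_force: 0.0
```

```bash
python3 tr.py 6; python3 - <<'E'
from tr import *
look("pics/f1.png")
im=cv2.imread("pics/f1.png")[250:295,265:325]; cv2.imwrite("pics/f1c.png",cv2.convertScaleAbs(cv2.resize(im,(600,450),interpolation=2),alpha=1.5))
E
```

```text
t 11.97 s 0.3020 (spread 0.0005) hand(as s) 0.2537 rel -0.0483 railx 0.0005 z 0.0853
t 12.03 s 0.3040 (spread 0.0005) hand(as s) 0.2536 rel -0.0504 railx 0.0005 z 0.0853
t 12.07 s 0.3035 (spread 0.0025) hand(as s) 0.2536 rel -0.0499 railx 0.0005 z 0.0853
t 12.12 s 0.3035 (spread 0.0005) hand(as s) 0.2535 rel -0.0500 railx 0.0005 z 0.0853
t 12.18 s 0.3035 (spread 0.0005) hand(as s) 0.2535 rel -0.0500 railx 0.0005 z 0.0852
t 12.22 s 0.3030 (spread 0.0005) hand(as s) 0.2535 rel -0.0495 railx 0.0005 z 0.0853
v 0.0019999999999998587
to mark -0.009000000000000064
```

View pics/f1c.png

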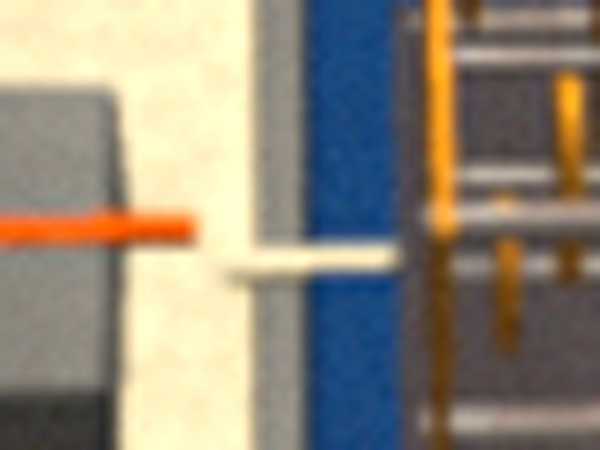

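The pointer tip is at (287.2,276.8) against the index tip at (284.3,272.9), so the carriage stands about 9 mm beyond the mark. I'll nudge it back on the red pad at 5 mm/s.

step_arm(increments=[{"dx": 0,"dy": -0.05,"dz": 0,"wx": 0,"wy": 0,"wz": 0},{"dx": 0,"dy": -0.045,"dz": 0,"wx": 0,"wy": 0,"wz": 0},{"dx": 0,"dy": -0.025,"dz": 0,"wx": 0,"wy": 0,"wz": 0},{"dx": 0,"dy": -0.0031,"dz": 0,"wx": 0,"wy": 0,"wz": 0},{"dx": 0,"dy": -0.0031,"dz": 0,"wx": 0,"wy": 0,"wz": 0},{"dx": 0,"dy": -0.0031,"dz": 0,"wx": 0,"wy": 0,"wz": 0},{"dx": 0,"dy": -0.0031,"dz": 0,"wx": 0,"wy": 0,"wz": 0},{"dx": 0,"dy": -0.0031,"dz": 0,"wx": 0,"wy": 0,"wz": 0},{"dx": 0,"dy": -0.0031,"dz": 0,"wx": 0,"wy": 0,"wz": 0},{"dx": 0,"dy": -0.0031,"dz": 0,"wx": 0,"wy": 0,"wz": 0},{"dx": 0,"dy": -0.0031,"dz": 0,"wx": 0,"wy": 0,"wz": 0},{"dx": 0,"dy": -0.0031,"dz": 0,"wx": 0,"wy": 0,"wz": 0}])

```text
time: 13.82
eef_pos: [0.5169, 0.0318, 0.0853]
tcp_rot: [3.142, -0.0, -3.01]
wrist_force: [0.0, 0.2, -0.0]
grip_width: -0.0002
grasp_force: 0.0
```

```bash
python3 tr.py 6
```

```text
t 13.82 s 0.3020 (spread 0.0010) hand(as s) 0.2238 rel -0.0782 railx 0.0005 z 0.0853
t 13.88 s 0.3030 (spread 0.0010) hand(as s) 0.2239 rel -0.0791 railx 0.0005 z 0.0853
t 13.93 s 0.3020 (spread 0.0030) hand(as s) 0.2239 rel -0.0781 railx 0.0005 z 0.0853
t 13.97 s 0.3005 (spread 0.0020) hand(as s) 0.2239 rel -0.0766 railx 0.0005 z 0.0853
t 14.03 s 0.3005 (spread 0.0010) hand(as s) 0.2240 rel -0.0765 railx 0.0005 z 0.0853
t 14.07 s 0.3000 (spread 0.0005) hand(as s) 0.2240 rel -0.0760 railx 0.0005 z 0.0853
v -0.0108571428571425
to mark -0.006000000000000061
```

step_arm(increments=[{"dx": 0,"dy": 0.12,"dz": 0,"wx": 0,"wy": 0,"wz": 0},{"dx": 0,"dy": 0.12,"dz": 0,"wx": 0,"wy": 0,"wz": 0},{"dx": 0,"dy": 0.11,"dz": 0,"wx": 0,"wy": 0,"wz": 0},{"dx": 0,"dy": 0,"dz": 0,"wx": 0,"wy": 0,"wz": 0},{"dx": 0,"dy": 0,"dz": 0,"wx": 0,"wy": 0,"wz": 0},{"dx": 0,"dy": 0,"dz": 0,"wx": 0,"wy": 0,"wz": 0},{"dx": 0,"dy": 0,"dz": 0,"wx": 0,"wy": 0,"wz": 0}])

```text
time: 15.0
eef_pos: [0.5078, 0.1007, 0.0852]
tcp_rot: [-3.141, -0.0, -3.011]
wrist_force: [-0.4, 0.1, -0.8]
grip_width: 0.0001
grasp_force: 0.0
```

```bash
python3 tr.py 6
```

```text
t 15.00 s 0.2945 (spread 0.0020) hand(as s) 0.2934 rel -0.0011 railx 0.0005 z 0.0853
t 15.05 s 0.2950 (spread 0.0005) hand(as s) 0.2935 rel -0.0015 railx 0.0005 z 0.0853
t 15.10 s 0.2940 (spread 0.0020) hand(as s) 0.2936 rel -0.0004 railx 0.0005 z 0.0853
t 15.15 s 0.2940 (spread 0.0030) hand(as s) 0.2937 rel -0.0003 railx 0.0005 z 0.0853
t 15.20 s 0.2940 (spread 0.0030) hand(as s) 0.2938 rel -0.0002 railx 0.0005 z 0.0853
t 15.25 s 0.2940 (spread 0.0015) hand(as s) 0.2938 rel -0.0002 railx 0.0005 z 0.0853
v -0.0031428571428574565
to mark -5.551115123125783e-17
```

It's at the mark and nearly still. I'll lift the hand straight up and wait out the second.

step_arm(increments=[{"dx": 0,"dy": 0,"dz": -0.15,"wx": 0,"wy": 0,"wz": 0},{"dx": 0,"dy": 0,"dz": -0.25,"wx": 0,"wy": 0,"wz": 0},{"dx": 0,"dy": 0,"dz": -0.25,"wx": 0,"wy": 0,"wz": 0},{"dx": 0,"dy": 0,"dz": -0.15,"wx": 0,"wy": 0,"wz": 0},{"dx": 0,"dy": 0,"dz": 0,"wx": 0,"wy": 0,"wz": 0},{"dx": 0,"dy": 0,"dz": 0,"wx": 0,"wy": 0,"wz": 0},{"dx": 0,"dy": 0,"dz": 0,"wx": 0,"wy": 0,"wz": 0},{"dx": 0,"dy": 0,"dz": 0,"wx": 0,"wy": 0,"wz": 0},{"dx": 0,"dy": 0,"dz": 0,"wx": 0,"wy": 0,"wz": 0},{"dx": 0,"dy": 0,"dz": 0,"wx": 0,"wy": 0,"wz": 0}])

```text
time: 16.55
eef_pos: [0.5076, 0.1012, 0.2451]
tcp_rot: [-3.142, -0.0, -3.01]
wrist_force: [0.2, -0.7, 0.1]
grip_width: 0.0002
grasp_force: 0.0
```

```bash
python3 tr.py 4; python3 - <<'E'
from tr import *
look("pics/g1.png")
im=cv2.imread("pics/g1.png")[250:295,265:325]; cv2.imwrite("pics/g1c.png",cv2.convertScaleAbs(cv2.resize(im,(600,450),interpolation=2),alpha=1.5))
E
```

```text
t 16.55 s 0.2935 (spread 0.0020) hand(as s) 0.2939 rel 0.0004 railx 0.0005 z 0.2452
t 16.60 s 0.2940 (spread 0.0020) hand(as s) 0.2940 rel -0.0000 railx 0.0005 z 0.2453
t 16.65 s 0.2930 (spread 0.0005) hand(as s) 0.2939 rel 0.0009 railx 0.0005 z 0.2453
t 16.70 s 0.2930 (spread 0.0010) hand(as s) 0.2939 rel 0.0009 railx 0.0005 z 0.2453
v -0.005000000000000568
to mark 0.0009999999999999454
```

View pics/g1c.png

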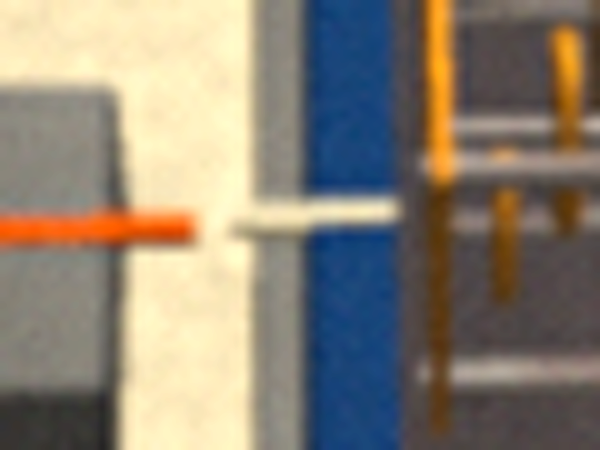

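The pointer tip at crop (230,226) is level with the index tip at (193,229), so they line up to about 1 mm. The carriage is standing still and the hand is clear, so I hand it in.

```bash
python3 -c "
from plant import robot
print(robot.sign_off())"
```

```text
the job is handed in; nothing more can be done
None
```

I handed the job in with the carriage at rest, its pointer within about 1 mm of the orange index, and the hand lifted clear. It was sent off at about 13 cm/s and braked on the red pad. It then needed one catch and a nudge on the green pad and a nudge on the red, and it never came near the end stop. The sign-off gave no verdict.

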